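Take the torch from the tool case and light the junction box

TASK

Swing the orange latch lever on the front of the grey tool case down out of the way, then open the case's lid until it stands upright, and draw the yellow torch up out of its cradle. Tip the torch nose-down (at least 30 degrees below level) and point its lens straight at the middle of the open white junction box, with the lens 5 to 30 cm from it, clear of everything. Finish like that: still gripping the torch and holding it steady in the air, the case left open, the screwdriver, tape roll and bottle left alone.

Things in the scene. Friction and masses are not known exactly. Their poses are not given: they have to be found in the camera images.
- case: Grey tool case, fixed to the bench, 160 mm (its x) by 300 mm (its y), rim 75 mm high, 6 mm walls, inner floor 10 mm high. Origin: centre of its underside. Its -x side is the front, roughly facing the robot; x points from the front to the lid hinge, y along the case, z up. Under its lid the torch lies in a cradle.
- cradle (a point): Where the torch's middle rests: case frame 0, 0, 50 mm. Two black saddles 40 mm either side of it in y carry the torch in 31 mm wide slots, open on top; each saddle is 55 mm in x, 16 mm in y, its top 58 mm above the bench. Between the saddles there is free room for fingers: 64 mm in y, 60 mm in x on each side of the torch, down to the floor.
- latch (a joint): Orange latch lever on the case's front: 0 = upright, its lip over the lid's front edge, which locks the lid; grows as its top swings away from the case (to the case's -x) and down; end stop 1.45 rad. It stays where left (about 1 N moves the tab). It is fully out of the way beyond about 0.8 rad.
- latch_tab (a point): Point on the latch lever 80 mm above its pivot, mid-thickness. The lever is a flat strip 6 mm thick (x), 26 mm wide (y), 90 mm long from the pivot; its top 27 mm stand above the lid's top face, so it can be pushed from the lid side or pinched from above. Its lip reaches 16 mm from here towards the lid (+x), 2 to 7 mm above the lid's face.
- latch_pivot (a point): Pivot of the latch lever (axis along the case's y): in the case frame x -87, y -100, z 20 mm.
- lid (a joint): Lid of the case: 0 = shut, grows as it opens upward about the far rim, end stop 1.7 rad (leaning back a little); upright at 1.57. Its stiff hinge keeps it where it is left; about 2.5 N at the bar lifts it. Counts as open beyond 1.3 rad.
- lid_hinge (a point): Middle of the lid's hinge axis (along the case's y), at the far rim: in the case frame x +80, y 0, z 75 mm. The lid is a plate 160 x 300 x 8 mm, its underside on the rim.
- lid_bar (a point): Middle of the lid's black carry bar: round, 10 mm thick, 90 mm long along the case's y, 45 mm out in front of the lid's front edge on a short arm at each end (open between bar and case). 205 mm from the hinge axis, 4 mm above it with the lid shut. It can be pinched from above and turns between the fingers as the lid swings.
- torch_mid (a point): Middle of the rigid torch, about 0.16 kg, 170 mm long; its x axis runs along it to the lens. Square yellow grip 28 x 28 mm from 85 mm behind to 50 mm ahead of this point, then a black round head 38 mm across. In the case it lies level and loose, z up, this point 50 mm above the bench, at the cradle, lens towards the case's +y; grip it here, across.
- torch_lens (a point): Centre of the torch's lens, 85 mm ahead of torch_mid along the torch's x axis.
- jbox_mid (a point): Middle of the open white junction box, 30 mm above the bench; the point to aim at. The box is fixed, 110 x 110 x 45 mm high, open on top, terminals inside. Its axes: x and y along its sides, z up.
- driver: Bystander: screwdriver with an orange handle lying loose on the robot's side of the junction box, about 200 mm long along its x. Leave alone.
- tape: Bystander: blue roll of tape lying flat beyond the junction box, 70 mm across, 19 mm high. Leave alone.
- bottle: Bystander: amber bottle standing on the far side of the bench, 60 mm across, 200 mm high, origin under its foot. Leave alone.
Not all that is in view belongs to the job. Of the things like the part that bears jbox_mid, leave any that is red; of the rest the larger one is meant.

How it is judged (in metres and radians):
On the way, in this order (a step that is already met when the one before it is completed fails the run):
1. the latch lever is swung free while the lid is still shut (value of joint latch above 0.6 rad and value of joint lid below 0.15 rad), for 0.1 s.
2. the lid is open (value of joint lid above 1.25 rad), for 0.2 s.
3. the torch is gripped and drawn up out of its cradle (contact force between torch and the fingers above 1 N and z of torch_mid in the frame of case above 0.1 m and contact force between torch and case below 0.1 N), for 0.1 s.
At the end, for the whole second after the job is handed in: Latch over 0.5 and lid over 1.2 rad; torch gripped, still, touching nothing else, middle over 110 and lens over 60 mm above the bench, at least 27 degrees nose-down; the line out of the lens passes within 40 mm (torch y and z) of jbox_mid, 40 to 320 mm ahead of the lens (value of joint latch above 0.5 rad and value of joint lid above 1.2 rad and contact force between torch and the fingers above 1 N and angle between torch_mid's own x axis and vertical above 2.04 rad and x of jbox_mid in the frame of torch_lens between 0.04 and 0.32 m and y of jbox_mid in the frame of torch_lens between -0.04 and 0.04 m and z of jbox_mid in the frame of torch_lens between -0.04 and 0.04 m and height (world z) of torch_mid above 0.11 m and height (world z) of torch_lens above 0.06 m and contact force between torch and case below 0.1 N and contact force between torch and jbox below 0.1 N and contact force between torch and bottle below 0.1 N and contact force between torch and tape below 0.1 N and contact force between torch and driver below 0.1 N and linear speed of torch below 0.03 m/s); the arm keeps its last pose, push and grip.
It fails at once if the screwdriver is disturbed (moved over 30 mm) (distance of driver from where it was at the start of the episode above 0.03 m).
It fails at once if the tape roll is disturbed (moved over 30 mm) (distance of tape from where it was at the start of the episode above 0.03 m).
It fails at once if the bottle is disturbed (moved over 30 mm) (distance of bottle from where it was at the start of the episode above 0.03 m).
It also fails if it takes over 64 s, if anything falls off the work surface, if the arm or the gripper's body presses on something with over 40 N, if the wrist force passes 120 N, or if a joint passes its speed limit or range.

ROBOT

A 6-joint arm with a two-finger parallel gripper is mounted at the origin on the work surface. World frame = base frame: x ahead of the robot, y to its left, z up, the work surface at z = 0. Lengths are in mm, angles in rad, forces in N, time in s.
With the tool pointing down it reaches from about 350 to 875 mm from the base axis. Payload 15.5 kg.
Tool frame: the origin (TCP) lies between the finger pads; the fingertips stand 8 mm ahead of it and the grasp point (between the pads) lies 11 mm behind it; z points along the fingers, y is the line along which they close (so a half turn about z gives the same grasp; the last joint's range is limited). The gripper opens to 85 mm and grips with 20 to 120 N. Pads are 22 mm wide; open, the fingers measure 114 mm over their backs; the gripper's body (76 mm by 85 mm) begins 54 mm behind the grasp point. The pads swing forward as they close: fully open they stand 13 mm farther back than shut.
Start: joints at [1.062, 0.494, 1.345, -0, 1.302, -0.096], TCP at [251.303, 572.253, 239.277] pointing down, gripper open.
Joint ranges: [-2.91, 2.91], [-0.82, 2.16], [0.22, 2.67], [-1.22, 4.37], [0.12, 2.79], [-3.08, 3.08]. Speed limits (rad/s): [1.89, 1.89, 2.57, 3.01, 3.01, 3.01].

INTERFACE

Orientations are given as a unit quaternion [w, x, y, z].
In Python, from bench import robot gives the robot as it stands. The module is installed in compiled form; this text tells all that it offers. Calls block until the motion is done:
- robot.goto(position, orientation): joint-space move of the TCP to a pose.
- robot.move_straight(position, v=150, frame=None, f_stop=None): straight line of the TCP; frame=None keeps the orientation; v is the mean speed in mm/s. With f_stop (N) it stops when the force on the tool has changed by that much, and returns True; else False.
- robot.goto_joints(angles): joint-space move.
- robot.move_gripper(opening, squeeze=None): finger opening in mm; squeeze is the grip in N (None keeps the last); returns when the fingers have stopped.
- robot.dwell(seconds).
- robot.inverse_kinematics(position, orientation): joint angles nearest the present ones, or None.
- robot.get_image(name): name is "scene" or "top" or "wrist"; returns the picture (480x640x3 uint8, red, green, blue); there is no depth.
- robot.get_calibration(name): a dict with "fx", "fy", "cx", "cy" (pixels), "rvec" (rotation vector, rad) and "tvec" (3), from world to camera coordinates, as OpenCV has them; the wrist camera has in their place "hand_eye" (4x4, takes a point from camera to tool coordinates, whose origin is the TCP and whose axes are the flange's). Camera axes: x right, y down, z forward; pixel columns grow to the right and rows downward; lengths in mm; the calibration is good to about 2 mm. A picture is of the moment at which its call begins: read the wrist's pose just before it. get_calibration takes no time and is no camera call.
A pose or a line that the arm cannot do raises robot.MotionError and nothing moves.
- robot.finish_job(): hands the job in; it is judged then, once.
Trained networks look in the newest picture that a camera, given by its name, has taken for a name from the list of things; names that differ only in an ending like _2 or _b are one class to them, and where a whole thing is asked for, a point or a joint stands for the part that bears it (a point fixed in the world has none). Each returns a list of dicts, best first, with "confidence" (0 to 1); they miss things now and then, are a little off and sometimes report something else, mostly with a low value. They report only what shows in the picture. A call takes as long as a camera call. They do not tell look-alikes from the thing itself.
- robot.spot_in(name, camera): "position" ([column, row] in pixels, amid what is visible of it).
- robot.outline_of(name, camera): "mask" (480x640 bool, what is visible of it) and "position" ([column, row] in pixels, amid what is visible of it).
Readings, each from a call of its own:
- robot.read_time_s(): time.
- robot.read_qpos(): joint angles.
- robot.read_qvel(): joint speeds.
- robot.read_effort(): joint torques, N m.
- robot.read_ee_pos(): TCP position.
- robot.read_tool_rot(): TCP orientation.
- robot.read_wrist_force(): force on the tool from outside, world axes, zero at the start.
- robot.read_wrist_torque(): the same for the moment, N m.
- robot.read_opening(): finger opening in mm.
- robot.read_finger_force(): force on a finger pad.
Only numpy, scipy, OpenCV 4.12 (cv2) and the standard library are available. Lean on these libraries where they do the work, as an engineer would, in place of code of your own. Each camera call takes 0.05 s, during which the arm holds its last target. There are 200 camera calls.

## Working session

There is one attempt and no reset: what is moved stays moved. The work goes in short steps, each a Python script; the robot and the scene stay as the last script left them, time stands still between calls to the robot, and variables do not carry over. Pictures are saved under pics/ and viewed, at most 10 in all, crops included, and the job is handed in when it is done.

```bash
mkdir -p pics; cat > h.py <<'E'
import numpy as np, cv2
from bench import robot
from scipy.spatial.transform import Rotation as R
def cam(n):
    c=robot.get_calibration(n); K=np.array([[c['fx'],0,c['cx']],[0,c['fy'],c['cy']],[0,0,1.]])
    if 'rvec' in c:
        Rm=cv2.Rodrigues(np.array(c['rvec'],float))[0]; t=np.array(c['tvec'],float).ravel()
    else:
        q=robot.read_tool_rot(); T=np.eye(4); T[:3,:3]=R.from_quat(q,scalar_first=True).as_matrix(); T[:3,3]=robot.read_ee_pos()
        M=np.linalg.inv(T@np.array(c['hand_eye'])); Rm=M[:3,:3]; t=M[:3,3]
    return K,Rm,t
def ray(C,p):
    K,Rm,t=C; d=Rm.T@np.linalg.solve(K,[p[0],p[1],1.]); return -Rm.T@t,d/np.linalg.norm(d)
def onz(C,p,z):
    o,d=ray(C,p); return o+d*(z-o[2])/d[2]
def proj(C,X):
    K,Rm,t=C; x=K@(Rm@np.asarray(X,float)+t); return x[:2]/x[2]
def tri(rays):
    A=sum(np.eye(3)-np.outer(d,d) for o,d in rays); b=sum((np.eye(3)-np.outer(d,d))@o for o,d in rays)
    return np.linalg.solve(A,b)
def save(n,f):
    im=robot.get_image(n); cv2.imwrite('pics/'+f,im[:,:,::-1]); return im
np.set_printoptions(precision=1,suppress=True)
E
python3 - <<'E'
from h import *
a=save('scene','s0.png'); b=save('top','t0.png')
for c in ('scene','top'):
    C=cam(c)
    for n in ['case','latch_tab','lid_bar','jbox_mid','driver','tape','bottle']:
        for r in robot.spot_in(n,c): print(c,n,np.array(r['position']),round(r['confidence'],2),onz(C,r['position'],30))
print(robot.read_tool_rot())
E
```

```text
scene case [396.6 232.9] 0.89 [579.1 177.8  30. ]
scene latch_tab [345.2 210. ] 0.75 [459.9 118.   30. ]
scene lid_bar [406.4 220.7] 0.96 [555.9 221.6  30. ]
scene jbox_mid [260.8 206.4] 0.91 [358.4 -50.1  30. ]
scene jbox_mid [164.7 325.1] 0.89 [ 587.8 -333.3   30. ]
scene jbox_mid [244.8 294.4] 0.72 [ 587.8 -181.    30. ]
scene driver [203.6 254.6] 0.87 [ 449.4 -217.    30. ]
scene driver [345.2 206.3] 0.2 [448.2 125.   30. ]
scene tape [255.3 374.3] 0.67 [ 752.4 -228.2   30. ]
scene tape [404.2 219.7] 0.17 [550.8 219.2  30. ]
scene bottle [393.4 320.6] 0.84 [769.1  34.1  30. ]
top case [181.7 233. ] 0.76 [594.6 206.6  30. ]
top case [253.2 273.8] 0.68 [525.9  87.6  30. ]
top latch_tab [251.6 272.8] 0.54 [527.6  90.3  30. ]
top lid_bar [182.1 233. ] 0.84 [594.6 206.   30. ]
top lid_bar [445.4 138.5] 0.61 [ 755.9 -240.5   30. ]
top jbox_mid [411.  241.8] 0.83 [ 577.7 -176.8   30. ]
top jbox_mid [335.8 383.2] 0.81 [346.4 -47.9  30. ]
top jbox_mid [497.7 242. ] 0.74 [ 576.5 -324.4   30. ]
top jbox_mid [187.1 229.7] 0.5 [600.1 197.8  30. ]
top driver [302.8  97.4] 0.69 [828.2   4.5  30. ]
top driver [431.5 330.9] 0.58 [ 429.1 -207.6   30. ]
top tape [442.1 134.9] 0.7 [ 762.3 -235.    30. ]
top bottle [300.5  98.1] 0.7 [827.    8.5  30. ]
[ 0.   0.2  1.  -0. ]
```

View pics/s0.png

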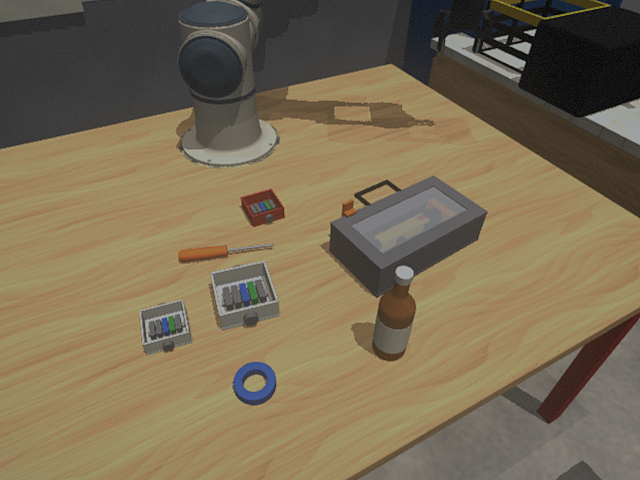

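View pics/t0.png

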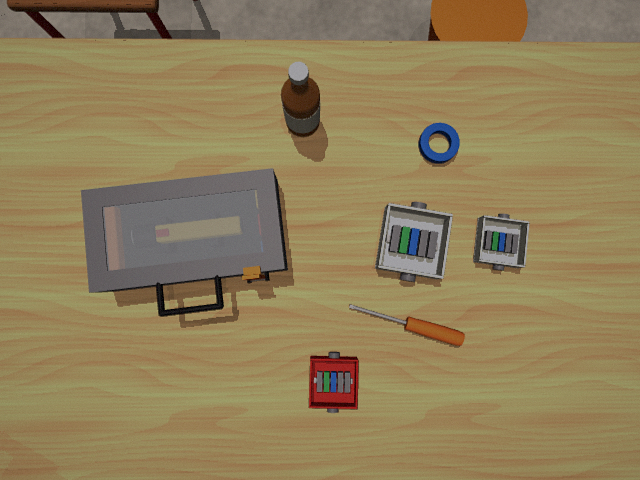

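```bash
python3 - <<'E'
from h import *
a=cv2.imread('pics/t0.png')[155:325,70:300]; b=cv2.imread('pics/s0.png')[170:300,320:500]
a=cv2.resize(a,None,fx=3.4,fy=3.4,interpolation=cv2.INTER_CUBIC)
cv2.imwrite('pics/ct.png',a)
cv2.imwrite('pics/cs.png',cv2.resize(b,None,fx=4.4,fy=4.4,interpolation=cv2.INTER_CUBIC))
E
```

```text
(no output)
```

View pics/ct.png

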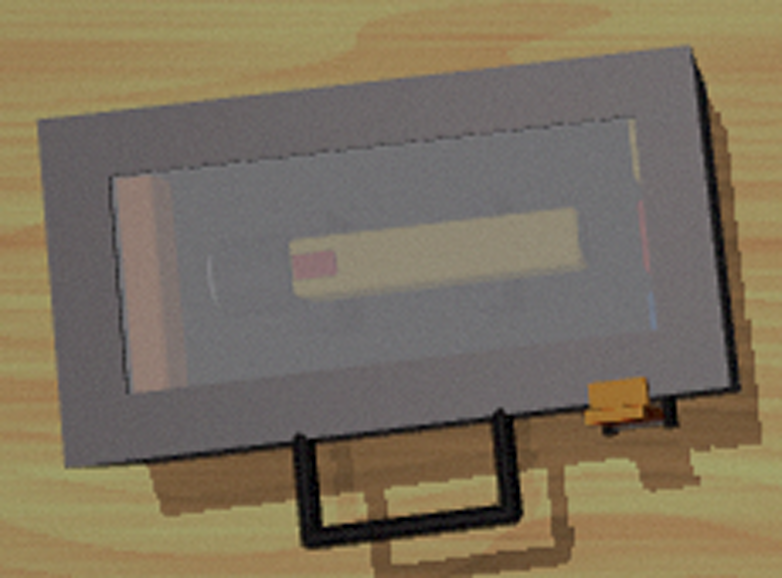

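View pics/cs.png

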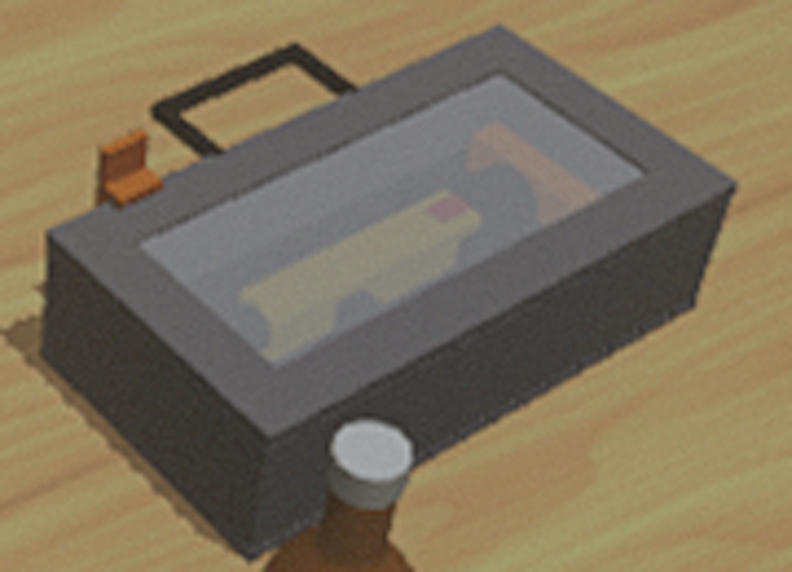

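Top crop: the lid corners are at (37,121), (691,47), (738,390) and (66,467). The orange latch is at (618,400) and the bar middle at (412,528). Scene crop: the lid corners are at (500,27), (736,184), (268,436) and (50,232). The target is the larger white box, at top-view (411,242).

```bash
cat > fit.py <<'E'
from h import *
from scipy.optimize import least_squares
t=np.array([(37,121),(691,47),(738,390),(66,467)])/3.4+[70,155]
s=np.array([(736,184),(268,436),(50,232),(500,27)])/4.4+[320,170]
M=np.array([(80,150),(80,-150),(-80,-150),(-80,150)])
CT,CS=cam('top'),cam('scene')
P=np.array([tri([ray(CT,a),ray(CS,b)]) for a,b in zip(t,s)]); print(P)
def W(v,p): c,s_=np.cos(v[2]),np.sin(v[2]); return np.array([v[0]+c*p[0]-s_*p[1],v[1]+s_*p[0]+c*p[1],p[2]])
f=lambda v:np.concatenate([np.r_[proj(CT,W(v,[*m,83]))-a,proj(CS,W(v,[*m,83]))-b] for m,a,b in zip(M,t,s)])
r=least_squares(f,[590,200,0]); print(r.x[:2],r.x[2],np.sqrt(np.mean(r.fun**2)))
v=r.x
for n,p in dict(tab=[-87,-100,100],bar=[-125,0,79],crad=[0,0,50]).items():
    X=W(v,p); print(n,X,(proj(CT,X)-[70,155])*3.4,(proj(CS,X)-[320,170])*4.4)
for p,q in [((411,242),(244.8,294.4))]: print('jbox',tri([ray(CT,p),ray(CS,q)]))
np.save('case.npy',v)
E
python3 fit.py
```

```text
[[656.7 349.8  81.6]
 [690.9  51.3  83.1]
 [532.8  32.2  82. ]
 [498.9 332.2  80.2]]
[594.7 190.2] 0.1142641226573586 1.0601644133150847
tab [519.7  81.  100. ] [616.5 414.4] [117.3 156.8]
bar [470.6 176.   79. ] [411.7 525.4] [223.4  81.7]
crad [594.7 190.2  50. ] [402.4 260.3] [382.2 257.9]
jbox [ 578.5 -178.8   18.8]
```

```bash
cat >> h.py <<'E'
v=np.load('case.npy')
def W(p,v=v):
    c,s=np.cos(v[2]),np.sin(v[2]); return np.array([v[0]+c*p[0]-s*p[1],v[1]+s*p[0]+c*p[1],p[2]])
def Q(z,y):  # tool axes -> quaternion
    z=np.array(z,float);y=np.array(y,float); z/=np.linalg.norm(z);y/=np.linalg.norm(y)
    return R.from_matrix(np.c_[np.cross(y,z),y,z]).as_quat(scalar_first=True)
ex=np.array([np.cos(v[2]),np.sin(v[2]),0]); ey=np.array([-ex[1],ex[0],0]); dn=[0,0,-1]
J=np.array([578.,-178,30])
def aim(head,pitch,dist,flip):
    h=np.array([np.cos(head),np.sin(head),0]); d=h*np.cos(pitch)-np.array([0,0,np.sin(pitch)])
    z=-h*np.sin(pitch)-np.array([0,0,np.cos(pitch)])
    mid=J-d*(85+dist); y0=np.cross(z,d)  # grip: torch lens +case y, z down -> cross(dn,ey)=ex
    return mid+11*z, Q(z,flip*y0)
E
python3 - <<'E'
from h import *
print(robot.read_qpos())
for f in (1,-1):
    for n,p,y in [('latch',W([-60,-100,100]),f*ey),('grasp',W([0,0,39]),f*ex),('bar',W([-121,0,70]),f*ex),('bartop',W([84,0,270]),f*ex)]:
        q=robot.inverse_kinematics(p,Q(dn,y)); print(f,n,None if q is None else np.array(q).round(2))
    for hd in range(0,360,30):
        q=robot.inverse_kinematics(*aim(np.radians(hd),np.radians(42),130,f)); 
        if q is not None: print(f,hd,np.array(q).round(2))
E
```

```text
[ 1.1  0.5  1.3 -0.   1.3 -0.1]
1 latch [ 0.   0.6  1.7 -0.   0.9 -1.6]
1 grasp [ 0.2  0.7  1.5 -0.   0.9  0.1]
1 bar [ 0.2  0.6  1.8 -0.   0.8  0.1]
1 bartop [ 0.2  0.6  1.1 -0.   1.5  0.1]
1 0 [-0.4  0.7  1.4 -0.2  1.7  1.3]
1 30 [-0.3  0.7  1.5 -0.5  1.5  0.9]
1 60 [-0.3  0.7  1.5 -0.8  1.2  0.6]
1 90 [-0.3  0.6  1.6 -0.9  0.9  0.3]
1 120 [-0.3  0.6  1.6 -1.1  0.5 -0. ]
1 150 [-0.4  0.6  1.7 -0.6  0.2 -0.9]
1 180 [-0.4  0.6  1.7  1.   0.3 -2.9]
1 210 [-0.5  0.6  1.6  1.   0.7  3. ]
1 240 [-0.5  0.6  1.6  0.9  1.1  2.7]
1 270 [-0.5  0.7  1.5  0.7  1.4  2.4]
1 300 [-0.5  0.7  1.4  0.4  1.6  2.1]
1 330 [-0.4  0.7  1.4  0.1  1.8  1.7]
-1 latch [ 0.   0.6  1.7 -0.   0.9  1.5]
-1 grasp [ 0.2  0.7  1.5 -0.   0.9 -3. ]
-1 bar [ 0.2  0.6  1.8 -0.   0.8 -3. ]
-1 bartop [ 0.2  0.6  1.1 -0.   1.5 -3. ]
-1 0 [-0.4  0.7  1.4 -0.2  1.7 -1.9]
-1 30 [-0.3  0.7  1.5 -0.5  1.5 -2.3]
-1 60 [-0.3  0.7  1.5 -0.8  1.2 -2.6]
-1 90 [-0.3  0.6  1.6 -0.9  0.9 -2.9]
-1 150 [-0.4  0.6  1.7 -0.6  0.2  2.3]
-1 180 [-0.4  0.6  1.7  1.   0.3  0.2]
-1 210 [-0.5  0.6  1.6  1.   0.7 -0.2]
-1 240 [-0.5  0.6  1.6  0.9  1.1 -0.5]
-1 270 [-0.5  0.7  1.5  0.7  1.4 -0.7]
-1 300 [-0.5  0.7  1.4  0.4  1.6 -1.1]
-1 330 [-0.4  0.7  1.4  0.1  1.8 -1.5]
```

```bash
python3 - <<'E'
from h import *
robot.move_gripper(0,40)
q=Q(dn,ey)
robot.goto(W([-55,-100,170]),q)
robot.move_straight(W([-55,-100,105]),v=150)
f0=np.array(robot.read_wrist_force())
for a in np.linspace(0,1.25,6):
    cx=-87-75*np.sin(a)+3*np.cos(a); cz=20+75*np.cos(a)+3*np.sin(a)
    robot.move_straight(W([cx+9,-100,cz+8]),v=100)
    print(round(a,2),np.array(robot.read_wrist_force())-f0)
e=robot.read_ee_pos()
robot.move_straight(W([-140,-100,200]),v=250)
robot.move_gripper(36,30)
robot.goto(W([-135,-40,260]),Q(dn,ex))
save('wrist','w1.png'); C=cam('wrist')
for n in ('lid_bar','latch_tab'): print(n,robot.spot_in(n,'wrist'))
print('exp bar',proj(C,W([-125,0,79])),'tab',proj(C,W([-163,-100,45])),'t',robot.read_time_s())
E
```

```text
0.0 [ 1.2 -1.2  0.5]
0.25 [1.8 0.9 0.3]
0.5 [-4.  -1.8 15.5]
0.75 [-24.5  -5.8  34.8]
1.0 [ 1.7  0.5 -0.5]
1.25 [ 1.6  0.3 -0.5]
lid_bar [{'position': [484.4, 153.9], 'confidence': 0.68}]
latch_tab [{'position': [359.2, 420.4], 'confidence': 0.71}, {'position': [320.3, 263.2], 'confidence': 0.59}]
exp bar [327.  164.7] tab [284.8 268. ] t 9.1167
```

View pics/w1.png

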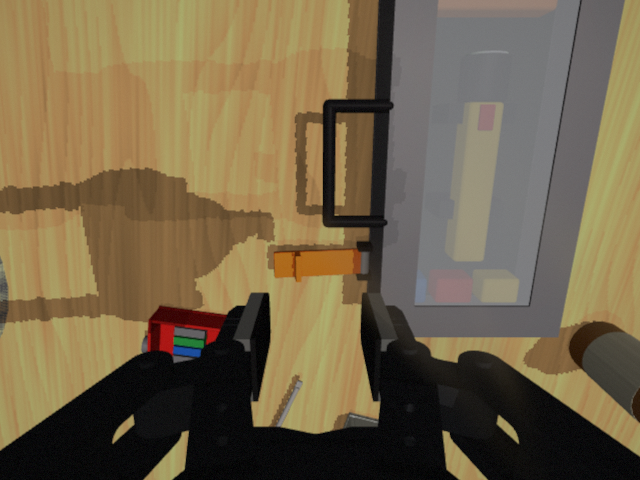

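The latch lies flat, at pixel (320,263). The bar middle appears at (328,163), within 2 px of where the fit predicts. Next I pinch the bar and swing the lid.

```bash
python3 - <<'E'
from h import *
q=Q(dn,ex)
def bar(a,dz=-7): return W([80-205*np.cos(a)+4*np.sin(a),0,75+205*np.sin(a)+4*np.cos(a)+dz])
robot.goto(bar(0,60),q)
robot.move_straight(bar(0),v=120)
robot.move_gripper(5,40); print('open',robot.read_opening(),robot.read_finger_force())
for a in np.linspace(0,1.6,13)[1:]:
    robot.move_straight(bar(a),v=130)
    print(round(a,2),np.array(robot.read_wrist_force()),robot.read_opening())
robot.move_gripper(40)
robot.move_straight(bar(1.6,80),v=250)
robot.move_straight(W([-40,0,340]),v=300)
robot.move_gripper(56)
robot.move_straight(W([-40,0,240]),v=250)
save('wrist','w2.png'); C=cam('wrist')
print('exp torch',proj(C,W([0,0,64])),'saddles',proj(C,W([0,40,58])),proj(C,W([0,-40,58])),'tail',proj(C,W([0,-85,64])),'head',proj(C,W([0,50,64])))
print([ (r['position'],r['confidence']) for r in robot.spot_in('torch_mid','wrist')],'t',robot.read_time_s())
E
```

```text
open 8.32235382639313 39.17273998260498
0.13 [ 0.7  0.9 -0.5] 8.227311791604304
0.27 [-1.2  0.4 -0.3] 8.065511470753194
0.4 [-4.5  0.   2.9] 8.535693071535746
0.53 [-11.    0.5   7.1] 7.985091371867611
0.67 [-19.6  -1.1  14.3] 8.431883631176149
0.8 [-28.4  -2.8  28.8] 8.250866598360533
0.93 [-26.9  -4.3  39.5] 8.12679930422718
1.07 [-19.4  -3.1  39.7] 8.607045846254257
1.2 [-11.2  -2.3  33.6] 8.344256095685902
1.33 [-4.7 -0.3 26.4] 7.972229419295746
1.47 [-0.4  0.7 16.8] 8.524532181366828
1.6 [ 1.8  1.9 12.9] 8.23243662951775
exp torch [361.6 215.3] saddles [362.4 164.7] [359.2 259.3] tail [358.3 310.3] head [363.8 152.4]
[([365.8, 198.5], 0.79)] t 17.5
```

View pics/w2.png

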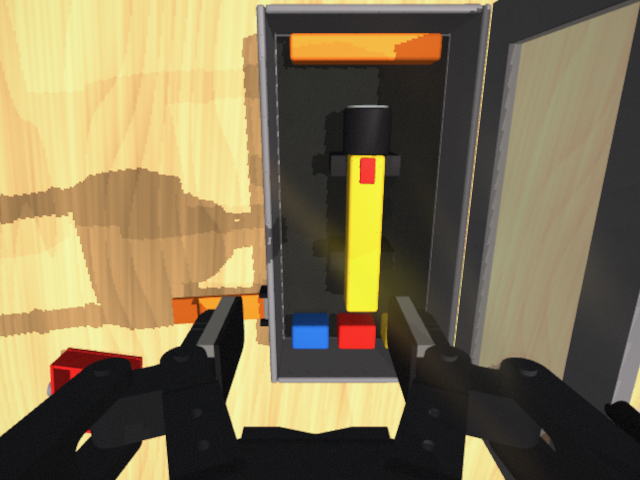

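The lid is upright and the torch is bare. Its tail edge is at (361,311) and its head edge at (366,154), about 2 mm to case +x of prediction. Its apparent length matches the expected height. Next is the grip and lift.

```bash
python3 - <<'E'
from h import *
q=Q(dn,ex)
robot.goto(W([2,0,140]),q)
save('wrist','w3.png'); C=cam('wrist')
f0=np.array(robot.read_wrist_force())
print(robot.move_straight(W([2,0,39]),v=120,f_stop=15), robot.read_ee_pos())
robot.move_gripper(20,70); print('open',robot.read_opening(),robot.read_finger_force(),np.array(robot.read_wrist_force())-f0)
robot.move_straight(W([2,0,70]),v=80)
robot.move_straight(W([-20,0,330]),v=200)
print(robot.read_opening(),robot.read_finger_force(),robot.read_time_s())
qs=None
for hd in (45,60,75):
    p,o=aim(np.radians(hd),np.radians(42),130,1); s=robot.inverse_kinematics(p,o); print(hd,p,None if s is None else np.array(s))
save('scene','s1.png')
E
```

```text
False [597.2 190.6  39.8]
open 27.23507569597067 70.58145046234131 [-3.9 -0.2 10.2]
26.913807288891274 69.27884101867676 21.4167
45 [ 459.8 -296.2  165.7] [-0.3  0.7  1.5 -0.7  1.4  0.7]
60 [ 494.4 -322.7  165.7] [-0.3  0.7  1.5 -0.8  1.3  0.6]
75 [ 534.7 -339.4  165.7] [-0.3  0.7  1.6 -0.9  1.1  0.4]
```

View pics/s1.png

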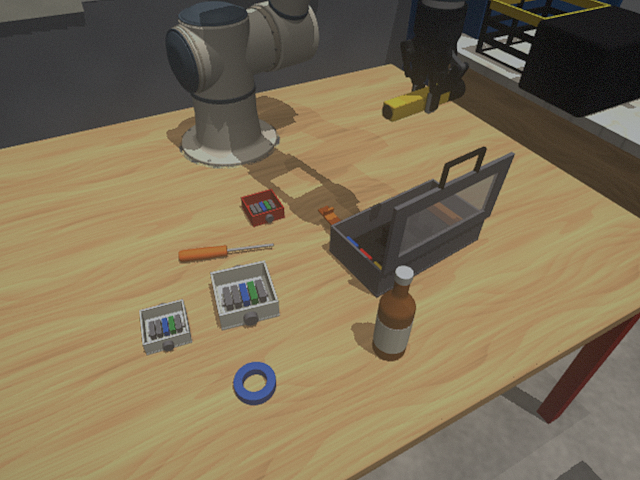

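```bash
python3 - <<'E'
from h import *
p,o=aim(np.radians(60),np.radians(42),130,1)
robot.goto(p+[0,0,120],o); robot.move_straight(p,v=120); robot.dwell(0.5)
print(robot.read_ee_pos(),p,robot.read_opening(),robot.read_finger_force(),robot.read_time_s())
a=save('scene','s2.png'); b=save('top','t2.png')
pr=[]
for n in ('torch_lens','torch_mid'):
    for c in ('scene','top'): print(n,c,[(np.array(r['position']),round(r['confidence'],2)) for r in robot.spot_in(n,c)])
h=np.array([.5,.866,0])*np.cos(np.radians(42))-[0,0,np.sin(np.radians(42))]
for nm,X in (('lens',J-130*h),('mid',J-215*h),('tail',J-300*h)): print(nm,X,proj(cam('scene'),X),proj(cam('top'),X))
cv2.imwrite('pics/f.png',np.hstack([cv2.resize(a[180:380,80:320],(400,333)),cv2.resize(b[150:420,300:624],(400,333))])[:,:,::-1])
E
```

```text
[ 494.4 -322.7  165.7] [ 494.4 -322.7  165.7] 26.886874645794723 69.23764944076538 24.975
torch_lens scene [(array([130.9, 227.3]), 0.84)]
torch_lens top [(array([574.6, 306.3]), 0.6)]
torch_mid scene [(array([133.4, 224. ]), 0.86), (array([244.1, 295.4]), 0.21)]
torch_mid top [(array([572.9, 306.7]), 0.59)]
lens [ 529.7 -261.7  117. ] [186.1 256.9] [479.5 268.2]
mid [ 498.1 -316.4  173.9] [143.3 232.3] [533.8 289.6]
tail [ 466.5 -371.1  230.7] [ 96.1 205.3] [598.7 315. ]
```

View pics/f.png

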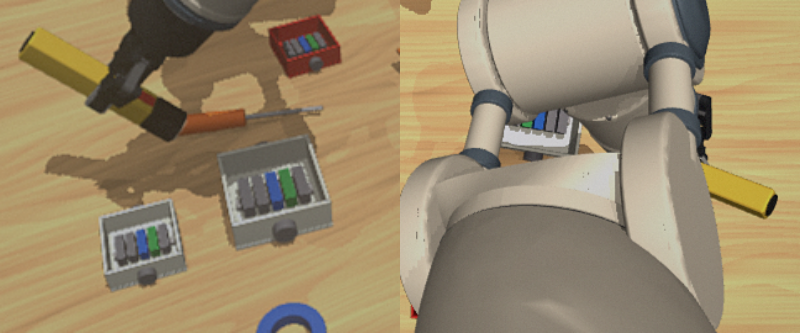

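The scene view puts the lens at about (187,257) and the tail at (98,206), both within 2 px of prediction. The torch is clear of everything, so I am handing in.

```bash
python3 -c "
from bench import robot
print(robot.finish_job())"
```

```text
the job is handed in; nothing more can be done
None
```

I handed the job in at about 25 s of the 64 s allowed: latch down, lid upright, and the torch held in the air 42° nose-down, its lens about 13 cm from the middle of the larger white junction box; the judge's verdict was not shown.

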